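Press a connector home with the ratchet bench press

TASK

Seat the ivory connector in the small bench press: with the fingertips, press the red tab of the ratchet pawl down until the pawl snaps off the toothed wheel and stays off, and only then push the lever steadily down by its black grip, without slamming it, until the connector sits fully home on the circuit board. This is pressing and pushing only: do not heave the lever up, and do not pick up or disturb anything else on the bench. Leave the lever down and the pawl off.

Things in the scene. Friction and masses are not known exactly. Their poses are not given: they have to be found in the camera images.
- press: Grey-green cast bench press fixed to the bench, base 190 x 110 mm, 212 mm high, its steel ram rising to 248 mm. Origin: on the bench, 10 mm behind the centre of the base. Its z is up, -x is the open front with ram and board, +x the column at the back. Lever, toothed wheel and pawl are on its -y side, outside the side faces of head (y = -30 mm) and column (y = -26 mm).
- lever_pivot (a point): Point on the lever's hinge axis, in the middle plane of the lever: 12 mm to -x, 58 mm to -y and 170 mm up from the press origin. The hinge axis is the press's y axis. The lever swings about it in the upright plane of the press's x and z.
- lever (a joint): Lever angle in rad, growing downwards; the lever points to the press's -x, (0.70 - value) above level. Starts at 0 to 0.35. Pawl on: it goes down to 0.39 and stops on a tooth. Pawl off: it stays where left and needs 1 to 5 N at the grip; from about 0.67 the ram presses the connector (6 to 12 N); at 1.17 to 1.23 the connector is home and it stops.
- lever_grip (a point): Middle of the lever's black rubber grip, on the grip's centre line, 165 mm from the hinge axis. The grip is round, 26 mm in diameter, and runs from 112 to 210 mm from the axis; the rest of the lever is a 13 mm steel rod.
- pawl (a joint): Pawl angle in rad: 0 to 0.17 = hooked on the toothed wheel (it may ride on a tooth), 0.50 = thrown right off. An over-centre spring snaps it either way: pressed past about 0.26 it goes on by itself and stays off.
- pawl_tab (a point): Centre of the top of the pawl's red tab: a plate 34 mm (press x) by 40 mm (press y), 5 mm thick, within 0.17 rad of level while the pawl is on, about 212 mm above the bench at the back of the press, 8 mm beside the column, level with its top. It swings about a hinge 47 mm towards the press's -x; throwing the pawl off moves it 24 mm down and takes 3 to 12 N.
- connector (a joint): Depth of the connector in m: 0 = standing 6 mm proud of the board, 0.006 = fully home.
- connector_top (a point): Centre of the top of the ivory connector block, 12 x 50 x 11 mm, under the ram's flat die; it goes straight down 6 mm as it is pressed home.
- tray_mid (a point): Middle of a loose blue open tray, 100 x 150 x 35 mm, with spare connectors, on the bench beside the press (leave alone).
- spare_mid (a point): Middle of a loose spare ivory connector, 12 x 50 x 11 mm, on the bench in front of the press (leave alone).
- jar_mid (a point): Middle of a loose glass jar with a white lid, 56 mm in diameter, 75 mm high (leave alone).
- driver_mid (a point): Middle of a loose orange screwdriver, 190 mm long and 26 mm thick, lying on the bench below the lever (leave alone).
- spool_mid (a point): Middle of a loose metal spool, 60 mm in diameter, 42 mm high (leave alone).
- meter_mid (a point): Middle of a loose yellow hand-held multimeter, 160 x 82 x 36 mm, lying flat (leave alone).
- frame_mid (a point): Middle of a loose pine frame with a relay in it, 50 x 100 x 110 mm, standing (leave alone).

How it is judged:
By the outcome, as a careful person would: the job done as asked, in the order asked, and still so for the second after the job is handed in, with the robot touching nothing.
It also fails if it takes over 53 s, if anything falls off the work surface, if the arm or the gripper's body presses on something with over 40 N, if the wrist force passes 120 N, or if a joint passes its speed limit or range.

ROBOT

A 6-joint arm with a two-finger parallel gripper is mounted at the origin on the work surface. World frame = base frame: x ahead of the robot, y to its left, z up, the work surface at z = 0. Lengths are in m, angles in rad, forces in N, time in s.
With the tool pointing down it reaches from about 0.35 to 0.975 m from the base axis. Payload 4.9 kg.
Tool frame: the origin (TCP) lies at the very end of the fingers, on their centre line; the grasp point (between the pads) lies 19 mm behind it; z points along the fingers, y is the line along which they close (so a half turn about z gives the same grasp; the last joint's range is limited). The gripper opens to 85 mm and grips with 20 to 120 N. Pads are 22 mm wide; open, the fingers measure 114 mm over their backs; the gripper's body (76 mm by 85 mm) begins 54 mm behind the grasp point. The pads swing forward as they close: fully open they stand 13 mm farther back than shut.
Start: joints at [1.175, 0.053, 1.613, -0, 1.476, -0.119], TCP at [0.171, 0.601, 0.231] pointing down, gripper open.
Joint ranges: [-3.01, 3.01], [-1.01, 2.22], [0.06, 2.58], [-1.02, 4.17], [0.09, 2.62], [-3.14, 3.14]. Speed limits (rad/s): [2.57, 2.57, 3.14, 3.14, 3.14, 3.14].

INTERFACE

Orientations are given as a unit quaternion [w, x, y, z].
In Python, from plant import state, optics, ticket, nets gives the robot as it stands. The module is installed in compiled form; this text tells all that it offers.
- The arm moves only by the shell command python3 -m inch 'ROWS' [OPENING]. ROWS is JSON, a list of rows, each an object of numbers: "dx", "dy", "dz": the shift along the tool's x, y, z as a fraction of full scale; "rx", "ry", "rz": the turn, a rotation vector about the tool's x, y, z as a fraction of full scale. In form: [{"dx": .., "dy": .., "dz": .., "rx": .., "ry": .., "rz": ..}, ...]. A call has 1 to 5 rows; each row is the pose to reach, as a shift and turn from the pose commanded when the call began, along the tool's axes at that moment; what a row does not reach only later rows make up. Full scale, the value 1, is 0.8 m for a shift and 1.5 rad for a turn. A row lasts 1/10 s, in which the tool goes at most 50 mm and 8.59 degrees, less where a joint would pass 70% of its speed; a pose out of reach is approached as far as the arm can. A call with a number of a shift or a turn outside -1 to 1 is refused whole. A call with a gripper value outside its range is refused whole. OPENING is the opening, from -1 (shut) to 1 (fully open), set as the call begins (- or left out, the last holds). The fingers move at their own pace and stop on an object; the grip force is fixed at half the most. Time passes only in rows, so rows that repeat a pose let the fingers close. It gives the time, the measured TCP pose, the force, the opening and the grip force at its end, in the units of the state.
- state(): the state, without advancing time (a new reading comes with each control period).
- optics.grab_frame(name): name is "scene" or "side" or "wrist"; returns the picture (480x640x3 uint8, red, green, blue); there is no depth.
- optics.camera_info(name): a dict with "fx", "fy", "cx", "cy" (pixels), "R" (3x3) and "t" (3): a world point X has camera coordinates R X + t. Camera axes: x right, y down, z forward; pixel columns grow to the right and rows downward; lengths in m; the calibration is good to about 2 mm. The wrist camera is an equidistant fisheye: a pixel r from the principal point sees the ray r / f radians off the axis. A picture is of the moment at which its call begins: read the wrist's pose just before it. camera_info takes no time and is no camera call; for the wrist camera it gives the pose at the moment of the call.
- ticket.job_done(): hands the job in; it is judged then, once.
Trained networks look in the newest picture that a camera, given by its name, has taken for a name from the list of things; names that differ only in an ending like _2 or _b are one class to them, and where a whole thing is asked for, a point or a joint stands for the part that bears it (a point fixed in the world has none). Each returns a list of dicts, best first, with "confidence" (0 to 1); they miss things now and then, are a little off and sometimes report something else, mostly with a low value. They report only what shows in the picture. A call takes as long as a camera call.
- nets.boxes_of(camera, name): "bbox" ([centre column, centre row, width, height] in pixels, round what is visible of it).
- nets.outline_of(camera, name): "pixels" (480x640 bool, what is visible of it) and "bbox" ([centre column, centre row, width, height] in pixels, round what is visible of it).
The state is a dict: "time": time; "joint_pos": joint angles; "joint_vel": joint speeds; "joint_efforts": joint torques, N m; "tool_pos": TCP position; "tool_rot": TCP orientation; "contact_force": force on the tool from outside, world axes, zero at the start; "ft_torque": the same for the moment, N m; "gripper_width": opening from 0.0 (shut) to 1.0 (fully open); "grasp_force": force on a finger pad.
Only numpy, scipy, OpenCV 4.12 (cv2) and the standard library are available. Lean on these libraries where they do the work, as an engineer would, in place of code of your own. Each camera call takes 0.05 s, during which the arm holds its last target. There are 200 camera calls.

## Working session

There is one attempt and no reset: what is moved stays moved. The work goes in short steps, Python scripts to look and compute and a shell command to move; the robot and the scene stay as the last step left them, time stands still between calls to the robot, and variables do not carry over. Pictures are saved under pics/ and viewed, at most 13 in all, crops included, and the job is handed in when it is done.

```bash
mkdir -p pics; ls
python3 - <<'E'
from plant import state, optics, nets
import cv2,numpy as np
s=state();print(s)
for c in ["scene","side"]:
    f=optics.grab_frame(c);cv2.imwrite(f"pics/{c}0.png",f[:,:,::-1])
    i=optics.camera_info(c);print(c,i["fx"],i["cx"],i["cy"],np.round(i["R"],4).tolist(),np.round(i["t"],4).tolist())
    for n in ["press","pawl_tab","lever_grip","connector_top"]:
        for d in nets.boxes_of(c,n)[:2]: print(n,round(d["confidence"],2),np.round(d["bbox"],1))
E
```

```text
pics
{'time': 0.0, 'joint_pos': array([ 1.17500941e+00,  5.33358353e-02,  1.61430175e+00,  2.00503427e-05,
        1.47599915e+00, -1.19022511e-01]), 'joint_vel': array([-0.00011062,  0.0011327 , -0.00113488, -0.00075929, -0.00872454,
       -0.00026489]), 'joint_efforts': array([ 1.72710534e-04, -3.93683374e+01, -3.70178139e+01, -9.22297477e-05,
        7.12513283e-03, -2.86367538e-05]), 'tool_pos': array([0.17054282, 0.60063208, 0.23007143]), 'tool_rot': array([-2.69832046e-04,  1.37941843e-01,  9.90439803e-01, -9.85824508e-04]), 'contact_force': array([ 0.02810242, -0.35505476,  0.88436444]), 'ft_torque': array([-0.04459498, -0.03391587,  0.05660221]), 'grasp_force': 0.0, 'gripper_width': 1.0014744104714024}
scene 435.94435603927883 328.0549092035367 247.55666124867028 [[0.7482, 0.6635, 0.0008], [0.55, -0.6195, -0.5601], [-0.3712, 0.4195, -0.8284]] [-0.444, -0.1522, 1.5832]
press 0.83 [333.4 291.6  80.7  93.1]
pawl_tab 0.86 [354.9 267.8  36.3  27. ]
lever_grip 0.69 [324.2 305.4  56.1  58.8]
side 435.6272493350801 323.5957417445841 244.3423597480258 [[0.9185, -0.3953, -0.0118], [-0.2469, -0.5498, -0.798], [0.309, 0.7358, -0.6025]] [-0.4835, 0.3013, 0.8508]
press 0.64 [382.3 275.1 133.4 138.1]
press 0.45 [212.  227.8  59.2  31. ]
pawl_tab 0.83 [359.9 222.2  39.5  33.7]
pawl_tab 0.17 [409.9 257.2  73.9  43.4]
lever_grip 0.95 [408.9 257.   73.8  43. ]
connector_top 0.43 [299.8 336.1  73.   76.7]
```

View pics/scene0.png

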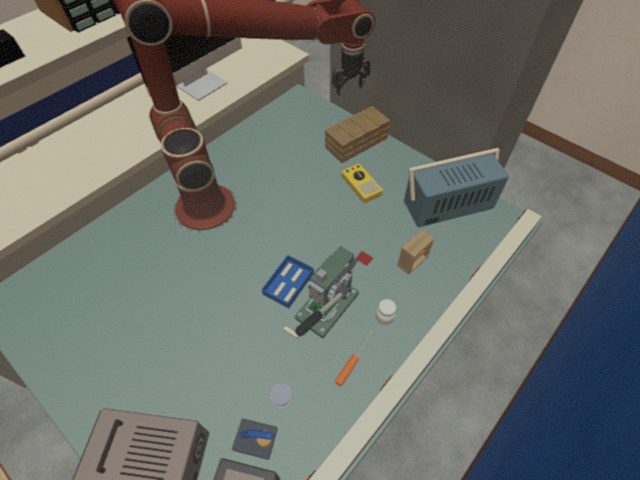

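View pics/side0.png

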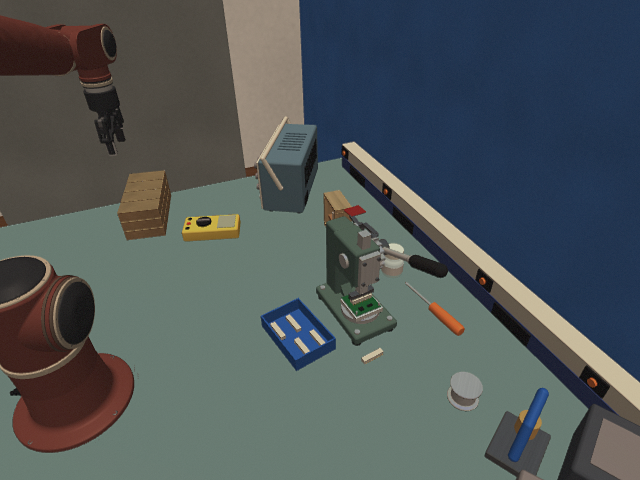

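```bash
cat > h.py <<'E'
import numpy as np,cv2
from plant import optics
from scipy.optimize import least_squares
def proj(i,X):
    c=np.array(i["R"])@X+np.array(i["t"]);return np.array([i["fx"]*c[0]/c[2]+i["cx"],i["fy"]*c[1]/c[2]+i["cy"]])
def tri(infos,px):
    r=least_squares(lambda X:np.concatenate([proj(i,X)-p for i,p in zip(infos,px)]),[.6,.0,.2]);return r.x,np.abs(r.fun).max()
def onplane(i,p,z):
    R=np.array(i["R"]);t=np.array(i["t"]);C=-R.T@t;d=R.T@np.array([(p[0]-i["cx"])/i["fx"],(p[1]-i["cy"])/i["fy"],1]);return C+d*(z-C[2])/d[2]
E
python3 - <<'E'
from h import *
from plant import nets
I={};P={}
for c in ["scene","side"]:
    f=optics.grab_frame(c);I[c]=optics.camera_info(c)
    hsv=cv2.cvtColor(f,cv2.COLOR_RGB2HSV)
    for n in ["pawl_tab","lever_grip","connector_top","jar_mid","frame_mid","tray_mid","driver_mid","press"]:
        for d in nets.outline_of(c,n)[:1]:
            m=d["pixels"]; ys,xs=np.nonzero(m); print(c,n,round(d["confidence"],2),np.round(d["bbox"],1),m.sum(),xs.mean().round(1),ys.mean().round(1))
    x0,y0={"scene":(364,258),"side":(354,211)}[c]
    w=np.zeros((480,640),bool);w[y0-18:y0+18,x0-18:x0+18]=1
    m=((hsv[...,0]<6)|(hsv[...,0]>174))&(hsv[...,1]>150)&(hsv[...,2]>90)&w
    ys,xs=np.nonzero(m);P[c,"tab"]=(xs.mean(),ys.mean());print("red",m.sum(),P[c,"tab"])
    x0,y0={"scene":(308,322),"side":(429,265)}[c]
    w[:]=0;w[y0-22:y0+22,x0-24:x0+24]=1
    m=(hsv[...,2]<45)&w
    n,l,st,ce=cv2.connectedComponentsWithStats(m.astype(np.uint8));k=1+st[1:,4].argmax();P[c,"grip"]=ce[k];print("black",st[k],ce[k])
T,e=tri([I["scene"],I["side"]],[P["scene","tab"],P["side","tab"]]);print("tab",T,e)
G,e=tri([I["scene"],I["side"]],[P["scene","grip"],P["side","grip"]]);print("grip",G,e)
print("yaw",np.arctan2(*(T-G)[[1,0]]),np.linalg.norm((T-G)[:2]))
for p in [(357,342),(395,323),(318,292)]: print("base side",onplane(I["side"],p,0))
for p in [(295,322),(321,335),(357,294)]: print("base scene",onplane(I["scene"],p,0))
E
```

```text
scene pawl_tab 0.76 [354.4 267.4  34.9  30.4] 268 354.4 264.9
scene lever_grip 0.7 [324.9 306.2  54.1  59.9] 786 325.4 305.4
scene jar_mid 0.58 [388.1 313.   18.6  26.2] 444 386.2 312.3
scene frame_mid 0.95 [416.1 253.5  31.6  43.8] 917 415.0 251.9
scene tray_mid 0.7 [365.2 182.7  39.5  40.7] 917 361.8 183.0
scene driver_mid 0.82 [352.1 360.2  35.   49.9] 319 348.1 367.9
scene press 0.76 [334.  290.2  77.7  90.2] 3614 329.9 292.4
red 78 (np.float64(363.88461538461536), np.float64(258.0128205128205))
black [313 314   1   1   1] [313. 314.]
side pawl_tab 0.91 [361.9 222.2  35.7  29.5] 246 359.8 218.4
side lever_grip 0.71 [411.2 256.6  74.3  43.2] 905 411.9 259.8
side connector_top 0.57 [363.8 301.1  24.2  11.1] 89 361.4 298.7
side jar_mid 0.9 [390.5 260.4  16.3  33.5] 436 392.9 262.6
side frame_mid 0.97 [338.4 205.3  24.6  28. ] 548 335.3 205.4
side tray_mid 0.82 [300.6 336.   74.9  75.2] 3234 297.8 333.7
side driver_mid 0.78 [434.1 311.4  60.4  55.9] 521 443.4 316.1
side press 0.74 [383.  275.1 131.2 136.3] 7386 361.1 276.0
red 136 (np.float64(354.40441176470586), np.float64(210.33823529411765))
black [409 255  39  23 493] [428.26977688 265.68356998]
tab [0.64512745 0.09098662 0.21149565] 0.4126697353823374
grip [ 0.67073658 -0.14809791  0.22940896] 6.058584664828743
yaw 1.677502750897726 0.24045215029063574
base side [ 0.56518596 -0.09525585  0.        ]
base side [ 0.66990129 -0.08064457  0.        ]
base side [ 5.48373907e-01  8.62043762e-02 -1.11022302e-16]
base scene [ 0.56017229 -0.11422408  0.        ]
base scene [ 0.64758526 -0.09290286  0.        ]
base scene [0.64033594 0.08529383 0.        ]
```

Run:
```python
from h import *
I={};P={};B={}
for c in ["scene","side"]:
    f=cv2.imread(f"pics/{c}0.png");I[c]=optics.camera_info(c)
    x0,y0={"scene":(308,322),"side":(429,265)}[c]
    g=f.max(2);w=np.zeros((480,640),bool);w[y0-18:y0+18,x0-24:x0+24]=1
    m=(g<60)&w
    n,l,st,ce=cv2.connectedComponentsWithStats(m.astype(np.uint8));k=1+st[1:,4].argmax();P[c]=ce[k]
    ys,xs=np.nonzero(l==k);print(c,st[k],ce[k],cv2.minAreaRect(np.c_[xs,ys].astype(np.float32)))
ii=[I["scene"],I["side"]];T=np.array([.64513,.09099,.2115])
G,e=tri(ii,[P["scene"],P["side"]]);print("grip",G,e)
print("yaw",np.arctan2(*(T-G)[[1,0]]),np.linalg.norm((T-G)[:2]))
big=np.hstack([cv2.resize(cv2.imread(f"pics/{c}0.png")[y:y+130,x:x+130],(400,400),interpolation=cv2.INTER_CUBIC) for c,x,y in [("scene",270,230),("side",320,195)]])
cv2.imwrite("pics/big.png",big)
```

```text
scene [296 312  26  23 183] [308.86338798 322.78688525] ((308.5000305175781, 323.0000305175781), (9.192388534545898, 30.40559196472168), 45.0)
side [408 247  45  31 814] [432.92751843 262.6953317 ] ((433.0, 260.0), (45.681053161621094, 27.85430145263672), 21.801410675048828)
grip [ 0.67510172 -0.16366172  0.2405297 ] 0.834136600326076
yaw 1.6879542554403655 0.25640944150343165
```

View pics/big.png

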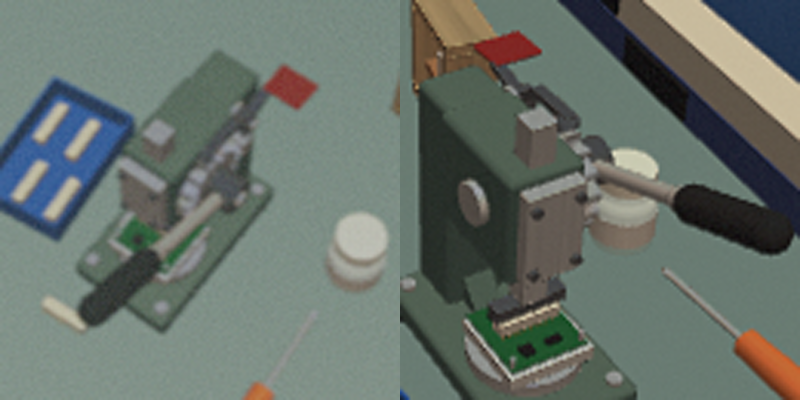

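Run:
```python
from h import *
ii=[optics.camera_info(c) for c in ["scene","side"]]
T=np.array([.64513,.09099,.2115])
G,e=tri(ii,[(308.8,322.8),(428.4,265.8)]);print("grip",G,e)
a,_=tri(ii,[(270+155*.325,230+260*.325),(320+283*.325,195+200*.325)]);b,_=tri(ii,[(270+88*.325,230+314*.325),(320+386*.325,195+235*.325)])
print("ends",a,b,np.linalg.norm(a-b))
th=np.arctan2(*(T-G)[[1,0]]);print(th)
# lever: dist to hinge .165; z .170
s=(G[2]-.17)/.165;el=np.arcsin(s);print("el",el,"q",.7-el,"dist horiz",.165*np.cos(el))
th-=.016  # tab 4 mm less to -y
ux=np.array([np.cos(th),np.sin(th)]);uy=np.array([-ux[1],ux[0]])
H=G[:2]+ux*.165*np.cos(el);O=H+.012*ux+.058*uy
print("yaw",th,"hinge",H,"origin",O,"tab in press",(T[:2]-O)@ux,(T[:2]-O)@uy)
for x,y in [(-.105,.055),(-.105,-.055),(.085,.055),(.085,-.055)]:
    X=np.r_[O+x*ux+y*uy,0];print(X,[proj(i,X).round(1) for i in ii])
```

```text
grip [ 0.67071453 -0.15923913  0.23051196] 0.17421754661722844
ends [ 0.66848127 -0.11381175  0.20982106] [ 0.67533826 -0.19959248  0.24766615] 0.09400852484468848
1.672686688748769
el 0.37550150523571146 q 0.3244984947642885 dist horiz 0.15350342985683624
yaw 1.656686688748769 hinge [ 0.65754627 -0.00630156] origin [0.59873066 0.00067869] tab in press 0.08599803832185887 -0.05397563309063697
[ 0.55294081 -0.10865241  0.        ] [array([294.6, 319.3]), array([354.7, 348.2])]
[ 0.66253532 -0.09921609  0.        ] [array([323.3, 339.6]), array([396.4, 329.6])]
[0.5366417  0.08064719 0.        ] [array([331.5, 276.2]), array([314.5, 294.8])]
[0.64623621 0.09008352 0.        ] [array([359.4, 294.1]), array([352.6, 280.3])]
```

```bash
r='{"dx":-0.248,"dy":-0.15,"dz":-0.02}'; python3 -m inch '[{"dx":-0.248,"dy":-0.15,"dz":-0.02},{"dx":-0.248,"dy":-0.15,"dz":-0.02},{"dx":-0.248,"dy":-0.15,"dz":-0.02},{"dx":-0.248,"dy":-0.15,"dz":-0.02},{"dx":-0.248,"dy":-0.15,"dz":-0.02}]' -1
python3 -m inch '[{"dx":-0.248,"dy":-0.15,"dz":-0.02},{"dx":-0.248,"dy":-0.15,"dz":-0.02},{"dx":-0.248,"dy":-0.15,"dz":-0.02},{"dx":-0.248,"dy":-0.15,"dz":-0.02},{"dx":-0.248,"dy":-0.15,"dz":-0.02}]'
```

```text
validation failed for argument at $[0]...
validation failed for argument at $[0]...
```

```bash
python3 -m inch '[{"dx":-0.248,"dy":-0.15,"dz":-0.02,"rx":0,"ry":0,"rz":0},{"dx":-0.248,"dy":-0.15,"dz":-0.02,"rx":0,"ry":0,"rz":0},{"dx":-0.248,"dy":-0.15,"dz":-0.02,"rx":0,"ry":0,"rz":0},{"dx":-0.248,"dy":-0.15,"dz":-0.02,"rx":0,"ry":0,"rz":0},{"dx":-0.248,"dy":-0.15,"dz":-0.02,"rx":0,"ry":0,"rz":0}]' -1
```

```text
time: 1.9
tool_pos: [0.3306, 0.4294, 0.2478]
tool_rot: [0.001, 0.139, 0.99, 0.0]
contact_force: [-0.2, 1.3, -0.2]
gripper_width: 0.142
grasp_force: 0.0
```

```bash
python3 -m inch '[{"dx":-0.248,"dy":-0.15,"dz":-0.02,"rx":0,"ry":0,"rz":0},{"dx":-0.248,"dy":-0.15,"dz":-0.02,"rx":0,"ry":0,"rz":0},{"dx":-0.248,"dy":-0.15,"dz":-0.02,"rx":0,"ry":0,"rz":0},{"dx":-0.248,"dy":-0.15,"dz":-0.02,"rx":0,"ry":0,"rz":0},{"dx":-0.248,"dy":-0.15,"dz":-0.02,"rx":0,"ry":0,"rz":0}]' && python3 -m inch '[{"dx":-0.18,"dy":-0.12,"dz":-0.03,"rx":0,"ry":0,"rz":0.4},{"dx":-0.18,"dy":-0.12,"dz":-0.03,"rx":0,"ry":0,"rz":0.4},{"dx":-0.18,"dy":-0.12,"dz":-0.03,"rx":0,"ry":0,"rz":0.4},{"dx":-0.18,"dy":-0.12,"dz":-0.03,"rx":0,"ry":0,"rz":0.4},{"dx":-0.18,"dy":-0.12,"dz":-0.03,"rx":0,"ry":0,"rz":0.4}]' && python3 -m inch '[{"dx":0,"dy":0,"dz":0,"rx":0,"ry":0,"rz":0.4},{"dx":0,"dy":0,"dz":0,"rx":0,"ry":0,"rz":0.4},{"dx":0,"dy":0,"dz":0,"rx":0,"ry":0,"rz":0.4},{"dx":0,"dy":0,"dz":0,"rx":0,"ry":0,"rz":0.4},{"dx":0,"dy":0,"dz":0,"rx":0,"ry":0,"rz":0.4}]'
cat > go.py <<'E'
import sys,numpy as np
from plant import state
from scipy.spatial.transform import Rotation as R
s=state();q=s["tool_rot"];r=R.from_quat([q[1],q[2],q[3],q[0]])
t=np.array([float(a) for a in sys.argv[1:4]])
print("at",s["tool_pos"].round(4),"t",round(s["time"],2),"F",s["contact_force"].round(1),"w",round(s["gripper_width"],2));print(r.as_matrix().round(3).tolist())
print("d",(r.inv().apply(t-s["tool_pos"])/.8).round(4))
E
python3 go.py .645 .091 .235
```

```text
time: 2.4
tool_pos: [0.4888, 0.2594, 0.2639]
tool_rot: [0.001, 0.139, 0.99, 0.0]
contact_force: [1.2, 0.5, 1.0]
gripper_width: 0.002
grasp_force: 0.0
time: 2.9
tool_pos: [0.6011, 0.1273, 0.2877]
tool_rot: [0.001, 0.427, 0.904, -0.0]
contact_force: [-0.7, 0.5, 0.3]
gripper_width: -0.003
grasp_force: 0.0
time: 3.4
tool_pos: [0.5985, 0.1311, 0.2871]
tool_rot: [-0.0, 0.672, 0.74, -0.0]
contact_force: [-0.4, 0.8, -0.3]
gripper_width: -0.001
grasp_force: 0.0
at [0.5985 0.1311 0.2871] t 3.4 F [-0.4  0.8 -0.3] w -0.0
[[-0.097, 0.995, -0.0], [0.995, 0.097, 0.0], [0.0, -0.0, -1.0]]
d [-0.0555  0.053   0.0651]
```

```bash
python3 -m inch '[{"dx":-0.0555,"dy":0.053,"dz":0,"rx":0,"ry":0,"rz":0},{"dx":-0.0555,"dy":0.053,"dz":0,"rx":0,"ry":0,"rz":0},{"dx":-0.0555,"dy":0.053,"dz":0.0525,"rx":0,"ry":0,"rz":0},{"dx":-0.0555,"dy":0.053,"dz":0.0525,"rx":0,"ry":0,"rz":0},{"dx":-0.0555,"dy":0.053,"dz":0.0525,"rx":0,"ry":0,"rz":0}]'
python3 - <<'E'
from h import *
a=[]
for c,x,y in [("scene",290,200),("side",300,140)]:
    f=optics.grab_frame(c)[y:y+120,x:x+120,::-1];a.append(cv2.resize(f,(400,400),interpolation=cv2.INTER_CUBIC))
    print(c,proj(optics.camera_info(c),np.array([.645,.091,.2115])))
cv2.imwrite("pics/tab1.png",np.hstack(a))
E
python3 go.py .645 .091 .215
```

```text
time: 3.9
tool_pos: [0.6445, 0.0905, 0.2441]
tool_rot: [-0.001, 0.672, 0.74, -0.001]
contact_force: [0.7, -0.4, 0.4]
gripper_width: -0.003
grasp_force: 0.0
scene [363.87463261 257.57054188]
side [354.60300097 210.57395497]
at [0.6459 0.0906 0.2472] t 4.0 F [-1.1 -1.4  1.2] w -0.0
[[-0.096, 0.995, 0.002], [0.995, 0.096, 0.0], [-0.0, 0.002, -1.0]]
d [ 0.0007 -0.0012  0.0403]
```

View pics/tab1.png

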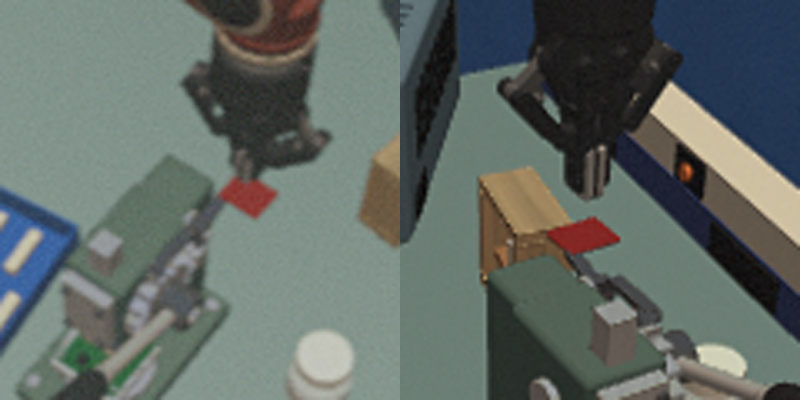

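```bash
python3 -m inch '[{"dx":0,"dy":0,"dz":0.03,"rx":0,"ry":0,"rz":0},{"dx":0,"dy":0,"dz":0.04,"rx":0,"ry":0,"rz":0},{"dx":0,"dy":0,"dz":0.045,"rx":0,"ry":0,"rz":0},{"dx":0,"dy":0,"dz":0.05,"rx":0,"ry":0,"rz":0},{"dx":0,"dy":0,"dz":0.055,"rx":0,"ry":0,"rz":0}]'
python3 -m inch '[{"dx":0,"dy":0,"dz":0.006,"rx":0,"ry":0,"rz":0},{"dx":0,"dy":0,"dz":0.012,"rx":0,"ry":0,"rz":0}]'
python3 -m inch '[{"dx":0,"dy":0,"dz":0.006,"rx":0,"ry":0,"rz":0},{"dx":0,"dy":0,"dz":0.006,"rx":0,"ry":0,"rz":0}]'
```

```text
time: 4.5
tool_pos: [0.6463, 0.0906, 0.2032]
tool_rot: [0.001, 0.673, 0.74, 0.001]
contact_force: [-1.1, 3.2, 1.7]
gripper_width: -0.002
grasp_force: 1.7
time: 4.7
tool_pos: [0.6468, 0.0903, 0.1959]
tool_rot: [0.001, 0.673, 0.74, 0.001]
contact_force: [-7.6, 3.8, 26.4]
gripper_width: 0.002
grasp_force: 12.5
time: 4.9
tool_pos: [0.647, 0.0903, 0.1958]
tool_rot: [0.002, 0.673, 0.74, 0.002]
contact_force: [-12.6, 2.7, 29.6]
gripper_width: -0.002
grasp_force: 13.6
```

```bash
python3 - <<'E'
from h import *
a=[]
for c,x,y in [("scene",300,210),("side",310,160)]:
    f=optics.grab_frame(c)[y:y+100,x:x+100,::-1];a.append(cv2.resize(f,(400,400),interpolation=cv2.INTER_CUBIC))
f=optics.grab_frame("wrist")[:,:,::-1]
w=cv2.resize(f,(266,200))
cv2.imwrite("pics/tab2.png",np.hstack(a));cv2.imwrite("pics/w2.png",f)
E
python3 go.py .645 .091 .215
```

```text
at [0.647  0.0903 0.1959] t 5.05 F [-12.6   2.   28.7] w -0.0
[[-0.094, 0.996, 0.005], [0.996, 0.094, 0.0], [-0.0, 0.005, -1.0]]
d [ 0.0011 -0.0023 -0.0239]
```

View pics/tab2.png

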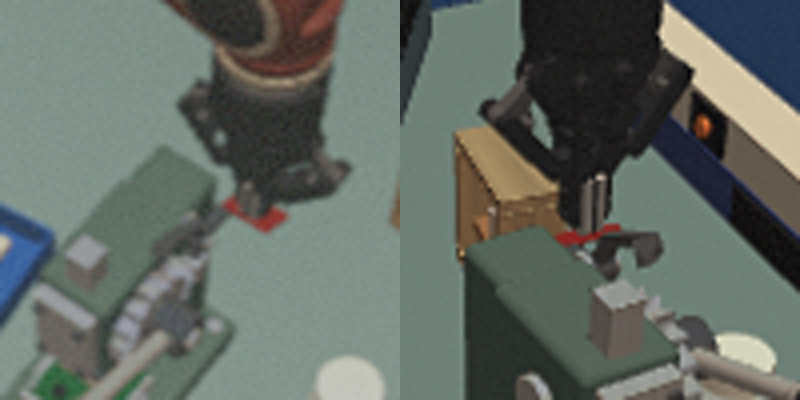

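View pics/w2.png

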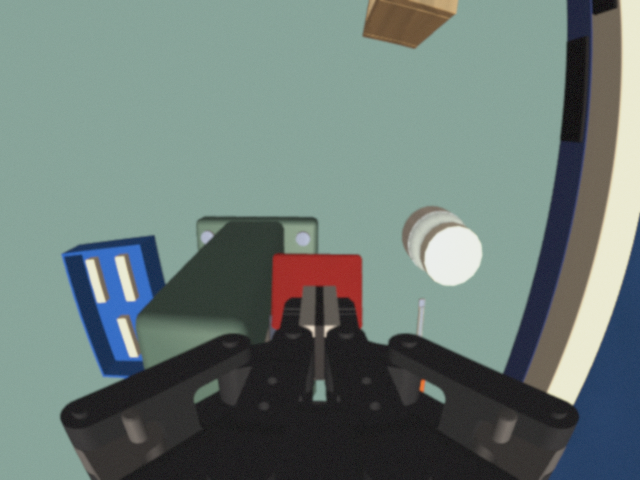

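```bash
python3 -m inch '[{"dx":0,"dy":0,"dz":-0.02,"rx":0,"ry":0,"rz":0},{"dx":0,"dy":0,"dz":-0.06,"rx":0,"ry":0,"rz":0},{"dx":0,"dy":0,"dz":-0.11,"rx":0,"ry":0,"rz":0},{"dx":0,"dy":0,"dz":-0.11,"rx":0,"ry":0,"rz":0},{"dx":0,"dy":0,"dz":-0.11,"rx":0,"ry":0,"rz":0}]'; python3 go.py .671 -.164 .285
```

```text
time: 5.55
tool_pos: [0.6462, 0.0894, 0.2761]
tool_rot: [0.001, 0.673, 0.739, 0.001]
contact_force: [0.4, 0.3, 0.5]
gripper_width: 0.002
grasp_force: 0.0
at [0.6462 0.0894 0.2761] t 5.55 F [0.4 0.3 0.5] w 0.0
[[-0.093, 0.996, 0.002], [0.996, 0.093, -0.001], [-0.001, 0.002, -1.0]]
d [-0.3183  0.0013 -0.0108]
```

```bash
python3 -m inch '[{"dx":-0.3,"dy":0,"dz":-0.012,"rx":0,"ry":0,"rz":0},{"dx":-0.3,"dy":0,"dz":-0.012,"rx":0,"ry":0,"rz":0},{"dx":-0.3,"dy":0,"dz":-0.012,"rx":0,"ry":0,"rz":0},{"dx":-0.3,"dy":0,"dz":-0.012,"rx":0,"ry":0,"rz":0},{"dx":-0.3,"dy":0,"dz":-0.012,"rx":0,"ry":0,"rz":0}]'; python3 -m inch '[{"dx":-0.018,"dy":0,"dz":0,"rx":0,"ry":0,"rz":0},{"dx":-0.018,"dy":0,"dz":0,"rx":0,"ry":0,"rz":0}]'
python3 - <<'E'
from h import *
a=[]
for c,x,y in [("scene",270,230),("side",320,165)]:
    f=optics.grab_frame(c)[y:y+130,x:x+130,::-1];a.append(cv2.resize(f,(400,400),interpolation=cv2.INTER_CUBIC))
cv2.imwrite("pics/gr.png",np.hstack(a))
f=optics.grab_frame("wrist")[:,:,::-1]; cv2.imwrite("pics/w3.png",f)
E
python3 go.py .671 -.164 .246
```

```text
time: 6.05
tool_pos: [0.667, -0.1518, 0.2815]
tool_rot: [-0.002, 0.674, 0.739, -0.001]
contact_force: [-0.1, -0.3, 1.2]
gripper_width: 0.002
grasp_force: 0.0
time: 6.25
tool_pos: [0.6686, -0.1651, 0.2817]
tool_rot: [-0.002, 0.674, 0.739, -0.001]
contact_force: [0.0, 0.1, -0.4]
gripper_width: 0.002
grasp_force: 0.0
at [ 0.6692 -0.1617  0.2834] t 6.4 F [-0.5  0.4  0.6] w 0.0
[[-0.095, 0.995, -0.002], [0.995, 0.095, 0.001], [0.001, -0.002, -1.0]]
d [-0.0031  0.0021  0.0467]
```

View pics/gr.png

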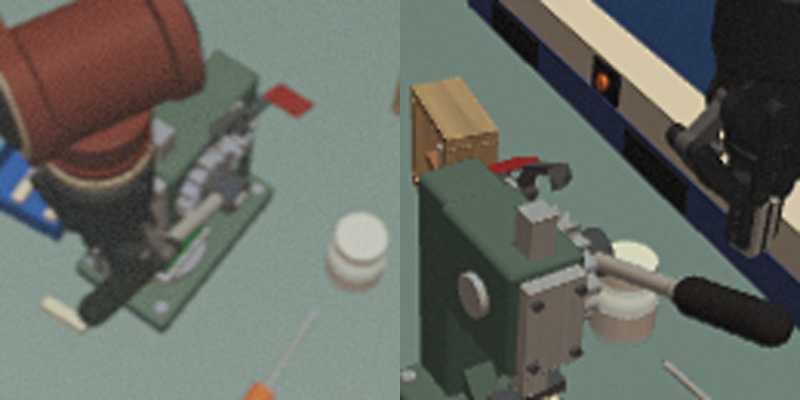

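View pics/w3.png

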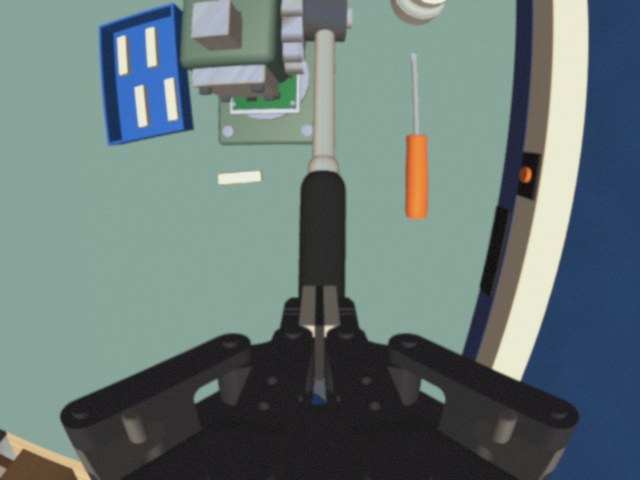

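```bash
python3 -m inch '[{"dx":-0.001,"dy":0.002,"dz":0.015,"rx":0,"ry":0,"rz":0},{"dx":-0.001,"dy":0.002,"dz":0.03,"rx":0,"ry":0,"rz":0},{"dx":-0.001,"dy":0.002,"dz":0.036,"rx":0,"ry":0,"rz":0},{"dx":-0.001,"dy":0.002,"dz":0.04,"rx":0,"ry":0,"rz":0},{"dx":-0.001,"dy":0.002,"dz":0.044,"rx":0,"ry":0,"rz":0}]'; for i in 1 2; do python3 -m inch '[{"dx":0,"dy":0,"dz":0.004,"rx":0,"ry":0,"rz":0},{"dx":0,"dy":0,"dz":0.008,"rx":0,"ry":0,"rz":0},{"dx":0,"dy":0,"dz":0.012,"rx":0,"ry":0,"rz":0},{"dx":0,"dy":0,"dz":0.016,"rx":0,"ry":0,"rz":0},{"dx":0,"dy":0,"dz":0.02,"rx":0,"ry":0,"rz":0}]';done; python3 go.py .671 -.164 .246
```

```text
time: 6.9
tool_pos: [0.671, -0.1637, 0.2489]
tool_rot: [-0.0, 0.673, 0.74, -0.0]
contact_force: [-1.0, -0.4, 1.1]
gripper_width: -0.001
grasp_force: 0.4
time: 7.4
tool_pos: [0.6712, -0.1641, 0.2333]
tool_rot: [0.0, 0.673, 0.739, 0.0]
contact_force: [-0.5, -1.3, 1.8]
gripper_width: 0.005
grasp_force: 0.5
time: 7.9
tool_pos: [0.6711, -0.164, 0.217]
tool_rot: [-0.0, 0.673, 0.74, -0.0]
contact_force: [-0.1, -0.9, 1.2]
gripper_width: 0.001
grasp_force: 0.5
at [ 0.6711 -0.164   0.217 ] t 7.9 F [-0.1 -0.9  1.2] w 0.0
[[-0.094, 0.996, -0.0], [0.996, 0.094, -0.0], [-0.0, -0.0, -1.0]]
d [-0.     -0.0001 -0.0363]
```

```bash
for i in 1 2; do python3 -m inch '[{"dx":0,"dy":0,"dz":0.004,"rx":0,"ry":0,"rz":0},{"dx":0,"dy":0,"dz":0.008,"rx":0,"ry":0,"rz":0},{"dx":0,"dy":0,"dz":0.012,"rx":0,"ry":0,"rz":0},{"dx":0,"dy":0,"dz":0.016,"rx":0,"ry":0,"rz":0},{"dx":0,"dy":0,"dz":0.02,"rx":0,"ry":0,"rz":0}]' | grep -E "pos|force";done; for i in 1 2 3; do python3 -m inch '[{"dx":0,"dy":0,"dz":0.003,"rx":0,"ry":0,"rz":0},{"dx":0,"dy":0,"dz":0.006,"rx":0,"ry":0,"rz":0},{"dx":0,"dy":0,"dz":0.009,"rx":0,"ry":0,"rz":0},{"dx":0,"dy":0,"dz":0.012,"rx":0,"ry":0,"rz":0},{"dx":0,"dy":0,"dz":0.015,"rx":0,"ry":0,"rz":0}]'| grep -E "pos|force";done; python3 go.py .671 -.164 .106
```

```text
tool_pos: [0.6711, -0.164, 0.2011]
contact_force: [0.1, -0.5, 1.0]
grasp_force: 0.5
tool_pos: [0.6712, -0.1643, 0.1855]
contact_force: [-1.0, -1.0, 5.3]
grasp_force: 2.3
tool_pos: [0.6714, -0.1649, 0.1755]
contact_force: [-4.0, -2.5, 8.6]
grasp_force: 4.0
tool_pos: [0.6715, -0.1649, 0.1635]
contact_force: [-2.6, -2.8, 7.8]
grasp_force: 4.0
tool_pos: [0.6714, -0.1642, 0.1513]
contact_force: [-3.7, -0.3, 7.9]
grasp_force: 3.9
at [ 0.6714 -0.1642  0.1513] t 10.4 F [-3.7 -0.3  7.9] w -0.0
[[-0.094, 0.996, 0.001], [0.996, 0.094, -0.001], [-0.001, 0.001, -1.0]]
d [ 0.0004 -0.0006  0.0567]
```

```bash
for i in 1 2 3; do python3 -m inch '[{"dx":0,"dy":0,"dz":0.003,"rx":0,"ry":0,"rz":0},{"dx":0,"dy":0,"dz":0.006,"rx":0,"ry":0,"rz":0},{"dx":0,"dy":0,"dz":0.009,"rx":0,"ry":0,"rz":0},{"dx":0,"dy":0,"dz":0.012,"rx":0,"ry":0,"rz":0},{"dx":0,"dy":0,"dz":0.015,"rx":0,"ry":0,"rz":0}]'| grep -E "pos|force";done; python3 go.py .671 -.164 .106
```

```text
tool_pos: [0.6718, -0.1633, 0.1395]
contact_force: [-1.0, 0.8, 8.1]
grasp_force: 3.9
tool_pos: [0.6724, -0.1634, 0.1279]
contact_force: [-0.6, 2.5, 9.0]
grasp_force: 3.8
tool_pos: [0.6727, -0.1637, 0.1161]
contact_force: [-0.3, 1.7, 8.6]
grasp_force: 3.8
at [ 0.6727 -0.1637  0.1161] t 11.9 F [-0.3  1.7  8.6] w -0.0
[[-0.094, 0.996, 0.004], [0.996, 0.094, 0.0], [-0.0, 0.004, -1.0]]
d [-0.0002 -0.0022  0.0126]
```

Now slower, watching for the stop.

```bash
for i in 1 2 3; do python3 -m inch '[{"dx":0,"dy":0,"dz":0.001,"rx":0,"ry":0,"rz":0},{"dx":0,"dy":0,"dz":0.002,"rx":0,"ry":0,"rz":0},{"dx":0,"dy":0,"dz":0.003,"rx":0,"ry":0,"rz":0},{"dx":0,"dy":0,"dz":0.004,"rx":0,"ry":0,"rz":0},{"dx":0,"dy":0,"dz":0.005,"rx":0,"ry":0,"rz":0}]'| grep -E "pos|contact";done; python3 go.py .671 -.164 .106
```

```text
tool_pos: [0.6728, -0.1637, 0.1121]
contact_force: [-0.2, 0.7, 8.6]
tool_pos: [0.6728, -0.1638, 0.1081]
contact_force: [-0.3, 1.3, 8.5]
tool_pos: [0.6728, -0.1638, 0.1041]
contact_force: [-0.3, 1.0, 8.5]
at [ 0.6728 -0.1638  0.1041] t 13.4 F [-0.3  1.   8.5] w 0.0
[[-0.094, 0.996, 0.004], [0.996, 0.094, -0.0], [-0.0, 0.004, -1.0]]
d [-0.     -0.0023 -0.0023]
```

```bash
for i in 1 2 3; do python3 -m inch '[{"dx":0,"dy":0,"dz":0.001,"rx":0,"ry":0,"rz":0},{"dx":0,"dy":0,"dz":0.002,"rx":0,"ry":0,"rz":0},{"dx":0,"dy":0,"dz":0.003,"rx":0,"ry":0,"rz":0},{"dx":0,"dy":0,"dz":0.004,"rx":0,"ry":0,"rz":0}]'| grep -E "pos|contact";done; python3 go.py .671 -.164 .106
```

```text
tool_pos: [0.6729, -0.1639, 0.1012]
contact_force: [-1.2, 1.6, 10.0]
tool_pos: [0.6731, -0.1642, 0.0988]
contact_force: [-2.1, 1.3, 13.3]
tool_pos: [0.6734, -0.1642, 0.0964]
contact_force: [-2.6, 1.9, 15.5]
at [ 0.6734 -0.1642  0.0964] t 14.6 F [-2.6  1.9 15.5] w 0.0
[[-0.094, 0.996, 0.006], [0.996, 0.094, -0.001], [-0.001, 0.005, -1.0]]
d [ 0.0005 -0.0029 -0.012 ]
```

```bash
for i in 1 2 3; do python3 -m inch '[{"dx":0,"dy":0,"dz":0.001,"rx":0,"ry":0,"rz":0},{"dx":0,"dy":0,"dz":0.002,"rx":0,"ry":0,"rz":0},{"dx":0,"dy":0,"dz":0.003,"rx":0,"ry":0,"rz":0},{"dx":0,"dy":0,"dz":0.004,"rx":0,"ry":0,"rz":0}]'| grep -E "pos|contact";done; python3 go.py .671 -.164 .106
```

```text
tool_pos: [0.6738, -0.1644, 0.094]
contact_force: [-3.6, 1.5, 18.6]
tool_pos: [0.6742, -0.1647, 0.0916]
contact_force: [-3.9, 1.1, 19.9]
tool_pos: [0.6747, -0.1653, 0.0891]
contact_force: [-3.4, 0.3, 21.2]
at [ 0.6747 -0.1653  0.0891] t 15.8 F [-3.4  0.3 21.2] w 0.0
[[-0.094, 0.996, 0.009], [0.996, 0.094, -0.003], [-0.004, 0.008, -1.0]]
d [ 0.002  -0.0043 -0.0211]
```

Run:
```python
from h import *
a=[]
for c,x,y in [("scene",270,230),("side",310,195)]:
    f=optics.grab_frame(c)[y:y+150,x:x+150,::-1];a.append(cv2.resize(f,(400,400),interpolation=cv2.INTER_CUBIC))
f=optics.grab_frame("wrist")[:,:,::-1]; 
cv2.imwrite("pics/e1.png",np.vstack([np.hstack(a)[60:340],cv2.resize(f[:320],(800,400))[80:]]))
```

```text
(no output)
```

View pics/e1.png

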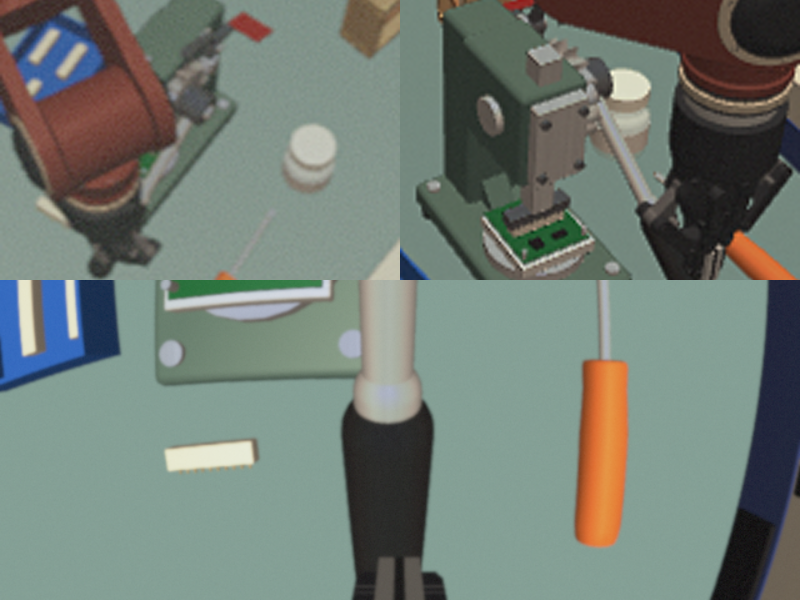

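Run:
```python
from h import *
i=optics.camera_info("side");H=np.array([.6575,-.0063,.17]);ux=np.array([-.086,.9963,0])
for q in [1.0,1.1,1.17,1.23,1.3]:
    e=.7-q;L=lambda r:H+r*(-np.cos(e)*ux+np.array([0,0,np.sin(e)]))
    f=lambda p:((p-[310,195])/.375+[400,-60]).round(0)
    a,b=f(proj(i,L(.04))),f(proj(i,L(.108)));print(q,a,b,np.degrees(np.arctan2(*(b-a)[::-1])).round(1))
im=cv2.imread("pics/e1.png")[60:260,560:700];cv2.imwrite("pics/e2.png",cv2.resize(im,None,fx=4,fy=3,interpolation=cv2.INTER_CUBIC))
```

```text
1.0 [611. 117.] [657. 184.] 55.5
1.1 [609. 120.] [653. 191.] 58.2
1.17 [608. 121.] [650. 195.] 60.4
1.23 [607. 123.] [647. 198.] 61.9
1.3 [606. 124.] [643. 201.] 64.3
```

View pics/e2.png

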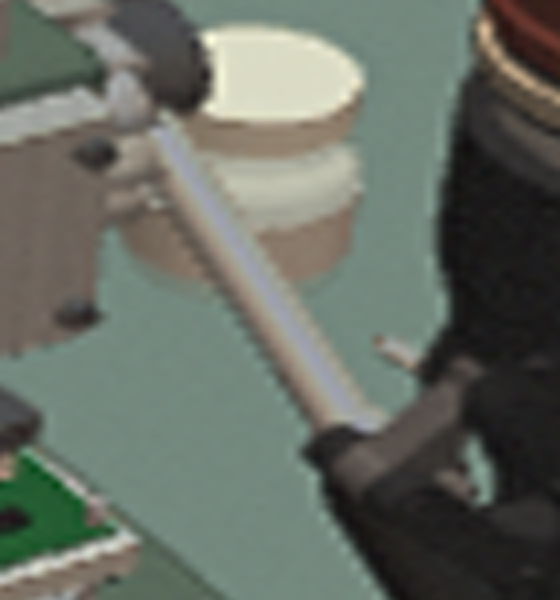

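```bash
python3 -m inch '[{"dx":0,"dy":0,"dz":-0.01,"rx":0,"ry":0,"rz":0},{"dx":0,"dy":0,"dz":-0.03,"rx":0,"ry":0,"rz":0},{"dx":0,"dy":0,"dz":-0.08,"rx":0,"ry":0,"rz":0},{"dx":0,"dy":0,"dz":-0.14,"rx":0,"ry":0,"rz":0},{"dx":0,"dy":0,"dz":-0.2,"rx":0,"ry":0,"rz":0}]';python3 -m inch '[{"dx":-0.1,"dy":0,"dz":-0.05,"rx":0,"ry":0,"rz":0},{"dx":-0.1,"dy":0,"dz":-0.05,"rx":0,"ry":0,"rz":0},{"dx":-0.1,"dy":0,"dz":-0.05,"rx":0,"ry":0,"rz":0}]'
python3 - <<'E'
from h import *
i=optics.camera_info("side");H=np.array([.6575,-.0063,.17]);ux=np.array([-.086,.9963,0])
s=optics.grab_frame("side")[185:335,310:460,::-1];w=optics.grab_frame("wrist")[:,:,::-1]
cv2.imwrite("pics/f1.png",np.hstack([cv2.resize(s,(400,600),interpolation=cv2.INTER_CUBIC),cv2.resize(w[:360,120:520],(400,600))]))
for q in [1.1,1.17,1.23]:
    e=.7-q;print(q,[((proj(i,H+r*(-np.cos(e)*ux+np.array([0,0,np.sin(e)])))-[310,185])*[400/150,4]).round(0) for r in (.112,.21)])
E
```

```text
time: 16.45
tool_pos: [0.6702, -0.1632, 0.2424]
tool_rot: [-0.002, 0.673, 0.74, -0.0]
contact_force: [-0.7, 0.1, 0.1]
gripper_width: -0.001
grasp_force: 0.0
time: 16.75
tool_pos: [0.6794, -0.2476, 0.2857]
tool_rot: [0.003, 0.675, 0.738, 0.001]
contact_force: [-0.5, 0.8, 0.6]
gripper_width: 0.0
grasp_force: 0.0
1.1 [array([256., 423.]), array([325., 590.])]
1.17 [array([252., 429.]), array([317., 600.])]
1.23 [array([249., 434.]), array([310., 606.])]
```

View pics/f1.png

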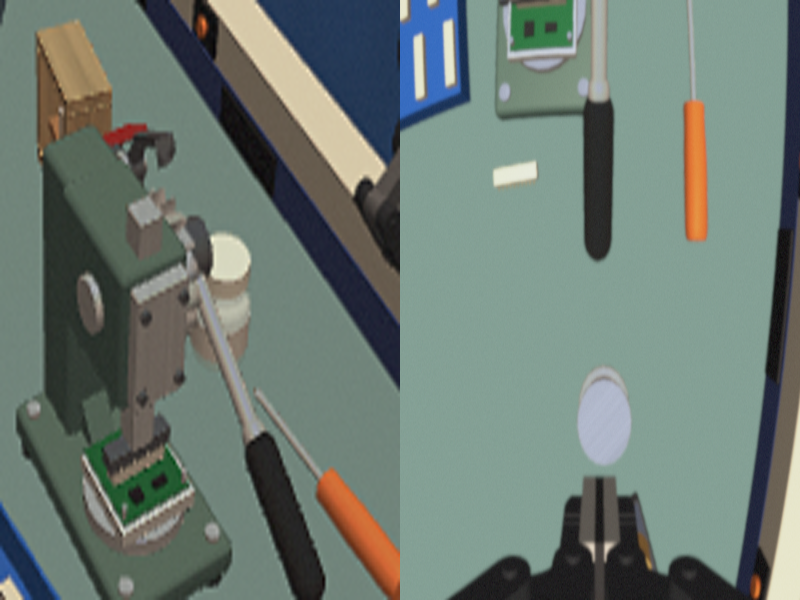

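```bash
python3 -c "
from plant import ticket;print(ticket.job_done())"
```

```text
the job is handed in; nothing more can be done
None
```

I handed the job in at about 17 s on the robot clock: the pawl snapped off and stayed off, and the lever was then pushed steadily to its stop. The stop showed as about 21 N at the grip and a lever angle of about 1.2 rad in the side camera. The connector should be home, though I judged that from the stop, not by measuring its depth. The lever is left down and the arm is clear; I saw nothing else on the bench moved.

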